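# Pull the filter cassette of the solder fume absorber for inspection

## Task

The fume absorber on the soldering bench needs its filter looked at: turn both black captive knobs on its service flap counter-clockwise to their open stops, then swing the flap up and over by its handle until it rests open, and draw the blue filter cassette up out of its slot by the yellow pull bar. Finish while still holding the cassette: keep it gripped, upright and still over the middle of the grey tray, hanging free with its lower edge about 12 cm above the bench so that I can look at it and the dust falls into the tray. Leave the tray and the other things on and around the bench where they are.

Things in the scene. Friction and masses are not known exactly. Their poses are not given: they have to be found in the camera images.
- unit: Fume absorber: grey box 240 deep (x) x 260 wide x 150 high, fixed. Origin on the bench, 110 mm behind its front face, mid-width; x points from the front (dark grille, nearest the robot) to the back, y to its left, z up. Teal flap over the top at x -110 to 35; flat fan housing top (z 150) behind. Under the flap an open well, x -90 to 35, y -125 to 125, with the filter slot across it at x -35, y 0.
- flap (a joint): Flap angle: 0 shut (start), grows as its front edge swings up and over to the back, stop at 1.9. About 0.35 kg, turns freely; falls shut below about 1.5 and onto its open stop above about 1.7. Two cams on the knobs hold it shut until both knobs are within about 0.2 rad of their open stops.
- flap_hinge (a point): Point on the hinge axis (along the unit's y), middle of the flap's rear edge: unit x +35, y 0, 150.5 mm above the bench. Turns with the flap, a teal plate 145 x 260 x 5 mm whose underside is level with the axis when shut.
- flap_handle (a point): Middle of the round steel bar of the flap's bow handle, which stands out level from the flap's front edge: bar 10 mm thick, parallel to the hinge, 80 mm free between its arms, its centre 45 mm beyond the edge. When shut: 190 mm in front of the hinge axis and 2.5 mm above it (153 mm above the bench). The bar pivots between the fingers as the flap swings, so the tool may stay pointing down.
- knob_left (a joint): Left captive quarter-turn knob (at the unit's +y side) in rad: 0 is fully locked, 1.4 the open stop; grows counter-clockwise seen from above. It may start between 0 and 0.25. Turns against about 0.06 N m and stays where it is left.
- knob_left_grip (a point): On the left knob's axis, 22 mm above the flap's underside (172.5 above the bench when shut); unit x -78, y +95. Black grip bar 42 long x 12 wide x 24 high, from 9 to 33 mm above the flap's underside (flap top face at 5). The point's x lies along the bar (the unit's x at joint 0). The knob swings with the flap.
- knob_right (a joint): Right captive quarter-turn knob (at the unit's -y side), same as the left: 0 locked, 1.4 open stop, grows counter-clockwise seen from above, starts between 0 and 0.25.
- knob_right_grip (a point): On the right knob's axis: as for the left one, but at unit y -95 mm.
- cassette: Filter cassette, about 0.18 kg, loose: blue frame 24 thick (x) x 140 wide (y) x 95 high (z), dark pleated faces, yellow pull bar on top. Origin: centre of its lower edge. Starts hidden in the slot at unit x -35, y 0, axes parallel to the unit's, lower edge 12 mm above the bench; guide channels 2 to 3 mm clear of it reach 100 mm above the bench, so draw it straight up.
- cassette_bar (a point): Middle of the yellow pull bar: 10 x 10 mm section, 80 long along the cassette's y, 64 free between its two posts, centre 123 mm above the cassette's lower edge, 28 above the frame's top. 135 mm above the bench while in the slot, 15 below the rim of the well.
- tray: Empty grey plastic tray 200 (x) x 170 (y) x 35 mm high, 4 mm walls, standing loose on the bench to the left or right of the absorber. Origin: centre of its underside.
- vise: Green and yellow bench vise on a round vacuum base of 116 mm diameter, about 150 mm high, fixed to the bench on the other side from the tray; not used. Origin: centre of its underside.
- board: Brown perforated circuit board 100 x 75 x 5 mm with a few parts up to 17 mm high, loose on the bench at the back left; leave it. Origin: centre of its underside.
- driver: Screwdriver lying across the bench just in front of the absorber, its handle to its -x; leave it.
- spool: Small solder spool, 42 mm diameter, 32 mm high, standing on the flat top at the rear of the absorber behind the flap (it clears the open flap); leave it. Origin: centre of its underside.
- flux: Amber flux bottle, 40 mm diameter, 90 mm high, at the back left of the bench; leave it. Origin: centre of its underside.
- cleaner: Round brass-wool tip cleaner, 68 mm diameter, 45 mm high, at the back right; leave it. Origin: centre of its underside.
- cutters: Red-handled side cutters lying at the back right, 130 mm long along x; leave them.

How it is judged:
On the way, in this order (a step that is already met when the one before it is completed fails the run):
1. both knobs turned counter-clockwise to their open stops (within 0.15 rad) with the flap still shut (value of joint each of knob_left, knob_right above 1.25 rad and value of joint flap below 0.1 rad), for 0.1 s.
2. flap swung up and over past 1.7 rad (value of joint flap above 1.7 rad and z of cassette in the frame of unit below 0.04 m), for 0.2 s.
3. cassette gripped and drawn up out of its slot, its lower edge above the guides (z of cassette in the frame of unit above 0.12 m and contact force between the fingers and cassette above 1 N), for 0.2 s.
At the end, for the whole second after the job is handed in: Cassette still gripped (over 1 N), upright within 0.25 rad, at rest, lower edge 80-180 mm above the bench, within 40 mm sideways of the tray's centre, touching neither tray, absorber nor vise; knobs within 0.15 rad of their open stops; flap open past 1.7 rad (value of joint each of knob_left, knob_right above 1.25 rad and value of joint flap above 1.7 rad and horizontal distance between cassette and tray below 0.04 m and height (world z) of cassette between 0.08 and 0.18 m and angle between cassette's own z axis and vertical below 0.25 rad and linear speed of cassette below 0.03 m/s and contact force between the fingers and cassette above 1 N and contact force between cassette and tray below 0.1 N and contact force between cassette and unit below 0.1 N and contact force between cassette and vise below 0.1 N); the arm keeps its last pose, push and grip.
It fails at once if the tray or one of the other loose things (board, screwdriver, spool, flux bottle, tip cleaner, cutters) moved more than 30 mm (distance of any of tray, board, driver, spool, flux, cleaner, cutters from where it was at the start of the episode above 0.03 m).
It also fails if it takes over 72 s, if anything falls off the work surface, if the arm or the gripper's body presses on something with over 40 N, if the wrist force passes 120 N, or if a joint passes its speed limit or range.

## Robot

A 7-joint arm with a two-finger parallel gripper is mounted at the origin on the work surface. World frame = base frame: x ahead of the robot, y to its left, z up, the work surface at z = 0. Lengths are in m, angles in rad, forces in N, time in s.
With the tool pointing down it reaches from about 0.4 to 0.85 m from the base axis. Payload 10.4 kg.
Tool frame: the origin (TCP) lies at the very end of the fingers, on their centre line; the grasp point (between the pads) lies r.tcp_to_grasp behind it (r.tcp_to_grasp is the distance from the TCP to the grasp point, in m); z points along the fingers, y is the line along which they close (so a half turn about z gives the same grasp; the last joint's range is limited). The gripper opens to 87 mm and grips with 3 to 60 N. Pads are 19 mm wide; open, the fingers measure 117 mm over their backs; the gripper's body (75 mm by 190 mm) begins 51 mm behind the grasp point.
Start: joints at [-1.303, 0.332, -0.065, 1.46, 0.022, 1.35, -0.088], TCP at [0.179, 0.599, 0.194] pointing down, gripper open.
Joint ranges: [-2.6, 2.6], [-0.5, 2.12], [-1.47, 1.34], [0.16, 2.42], [-1.27, 4.41], [0.06, 2.06], [-2.6, 2.6]. Speed limits (rad/s): [2.22, 2.22, 2.79, 2.79, 3.14, 3.14, 3.14].

## Interface

Orientations are given as a unit quaternion [x, y, z, w].
In Python, from bench import monitor, cams, ticket, r gives the robot as it stands.
- The arm moves only by the shell command python3 -m crank 'ROWS' [OPENING] [FORCE]. ROWS is a JSON object whose one key "steps" holds a list of rows, each a list of 2 entries, a list of its own where there are three numbers: the shift along the world's x, y, z in units of 25 mm (1.0 is 25 mm), then the turn, a rotation vector about the world's x, y, z in units of 5 degrees (1.0 is 5 degrees). In form: {"steps": [[[x, y, z], [ax, ay, az]], ...]}. A call has 1 to 10 rows; each row shifts and turns the commanded pose from where the row before left it; what a row does not reach is not made up. A row lasts 1/12 s, in which the tool goes at most 41.7 mm and 7.16 degrees, less where a joint would pass 70% of its speed; a pose out of reach is approached as far as the arm can. A call is refused whole if a number of a shift passes 1 or a number of a turn 1, either way. A call with a gripper value outside its range is refused whole. OPENING is the finger opening in mm, from 0 to 87, set as the call begins (- or left out, the last holds). The fingers move at their own pace and stop on an object; FORCE is the grip in N (left out, the last holds). Time passes only in rows, so rows that do not move let the fingers close. It gives the time, the measured TCP pose, the force, the opening and the grip force at its end, in the units of the state.
- monitor.read_state(): the state, without advancing time (a new reading comes with each control period).
- cams.camera(name): name is "scene" or "top" or "wrist"; returns a dict with "pixels" (400x640x3 uint8, blue, green, red), "z_map" (400x640 float32, m along the optical axis (not along the pixel's ray), 0 where there is no reading), "vfov" (degrees; the focal length in pixels is half the picture's height over the tangent of half this angle, whatever the lens; pixels are square), "cx", "cy" (the principal point, pixels), "T" (4x4, takes a point from camera to world coordinates). Camera axes: x right, y up, looking along -z (the intrinsics and any distortion apply to the point x, -y, -z); pixel columns grow to the right and rows downward; lengths in m; the calibration is good to about 2 mm. A picture is of the moment at which its call begins.
- ticket.close_job(): hands the job in; it is judged then, once.
The state is a dict: "time": time; "joint_positions": joint angles; "joint_vel": joint speeds; "joint_torque": joint torques, N m; "ee_pos": TCP position; "eef_rot": TCP orientation; "ft_force": force on the tool from outside, world axes, zero at the start; "torque": the same for the moment, N m; "width": finger opening in m; "grip_force": force on a finger pad.
Only numpy, scipy, OpenCV 4.12 (cv2) and the standard library are available. Lean on these libraries where they do the work, as an engineer would, in place of code of your own. Each camera call takes 0.05 s, during which the arm holds its last target. There are 200 camera calls.

## Working session

There is one attempt and no reset: what is moved stays moved. The work goes in short steps, Python scripts to look and compute and a shell command to move; the robot and the scene stay as the last step left them, time stands still between calls to the robot, and variables do not carry over. Pictures are saved under pics/ and viewed, at most 10 in all, crops included, and the job is handed in when it is done.

```bash
ls; mkdir -p pics
cat > h.py <<'E'
import numpy as np,cv2
from bench import monitor,cams,ticket,r
def shot(n,fn=None):
    c=cams.camera(n)
    if fn: cv2.imwrite('pics/'+fn,c['pixels'])
    return c
def cloud(c):
    h,w=c['z_map'].shape; f=h/2/np.tan(np.radians(c['vfov'])/2)
    u,v=np.meshgrid(np.arange(w),np.arange(h)); z=c['z_map']
    p=np.stack([(u-c['cx'])/f*z,-(v-c['cy'])/f*z,-z,np.ones_like(z)],-1)@np.array(c['T']).T
    p=p[...,:3]; p[z==0]=np.nan
    return p
E
python3 - <<'E'
from h import *
print(monitor.read_state(), r.tcp_to_grasp)
for n in ['top','scene']:
    c=shot(n,n+'0.png'); print(n,{k:v for k,v in c.items() if k not in('pixels','z_map')})
    np.savez(n+'0.npz',p=cloud(c),im=c['pixels'])
E
```

```text
pics
{'time': 0.0, 'joint_positions': array([-1.30262114,  0.33288487, -0.06467718,  1.46095389,  0.02160227,
        1.34990655, -0.08848922]), 'joint_vel': array([-0.0012378 , -0.00023292,  0.00148964, -0.00021039,  0.00230289,
        0.0007837 , -0.00079252]), 'joint_torque': array([ 1.90905416e-05, -6.23269272e+01,  2.43314670e-02, -3.89875460e+01,
       -6.13906025e-02,  4.00910480e-02,  1.49965249e-04]), 'ee_pos': array([0.17908105, 0.59833689, 0.1928398 ]), 'eef_rot': array([ 1.44870481e-01,  9.89450359e-01, -7.25545696e-04, -6.68933588e-05]), 'ft_force': array([-0.26510605,  0.14788742, -0.11833282]), 'torque': array([ 0.04119047, -0.01279735, -0.02202558]), 'grip_force': 0.0, 'width': 0.08685426623918292} 0.0187
top {'vfov': 57.83441109771729, 'cx': 320.38589776002846, 'cy': 197.7473631271466, 'T': array([[-0.00791891,  0.98165441, -0.19050437,  0.40392499],
       [-0.99993858, -0.00925091, -0.00610365, -0.00684034],
       [-0.00775401,  0.19044433,  0.98166737,  1.0344943 ],
       [ 0.        ,  0.        ,  0.        ,  1.        ]])}
scene {'vfov': 55.28249878689848, 'cx': 317.4421470938414, 'cy': 202.06059547656184, 'T': array([[-0.48582482, -0.65556955,  0.57810278,  1.21052444],
       [ 0.87388197, -0.35110575,  0.3362366 ,  0.37473004],
       [-0.01745126,  0.66854568,  0.7434663 ,  0.98619598],
       [ 0.        ,  0.        ,  0.        ,  1.        ]])}
```

View pics/top0.png

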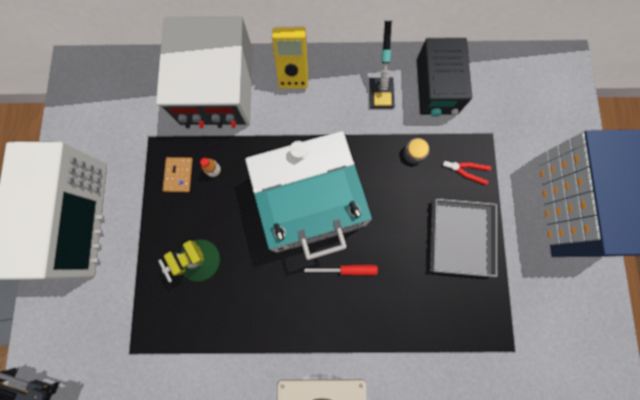

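View pics/scene0.png

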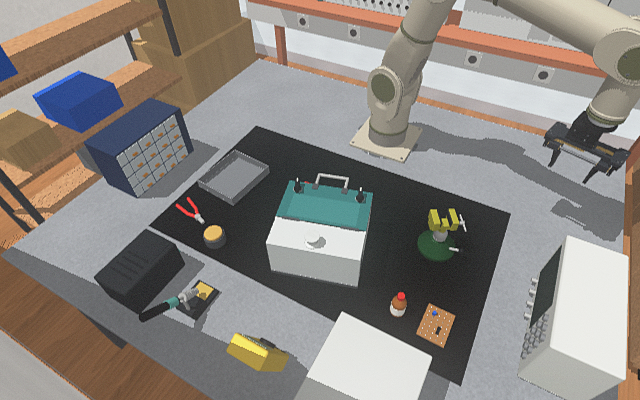

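The top view shows the absorber's teal flap, with its left knob at (279,233), right knob at (354,209) and handle at (324,244). The tray is at (464,238), the vise at (200,258), the spool at (297,150) and the driver at (345,270). Next I'll measure them.

```bash
cat > m.py <<'E'
from h import *
for n in ['top','scene']:
    d=np.load(n+'0.npz'); p=d['p']; im=d['im']; hsv=cv2.cvtColor(im,cv2.COLOR_BGR2HSV)
    x,y,z=p[...,0],p[...,1],p[...,2]
    box=(x>.25)&(x<.85)&(abs(y)<.3)
    teal=cv2.inRange(hsv,(80,80,60),(100,255,255))>0
    t=teal&box&(z>.135)&(z<.17)
    q=p[t]; print(n,'teal z',np.median(q[:,2]),len(q)); 
    R=cv2.minAreaRect((q[:,:2]*1000).astype(np.float32)); print(' rect',R)
    print(' corners',cv2.boxPoints(R).round(0).tolist())
    # all points at top height -> unit top incl. rear
    a=box&(z>.14)&(z<.165)&(x>.35)
    k=box&(z>.168)&(z<.20)
    N,L,S,C=cv2.connectedComponentsWithStats(k.astype(np.uint8))
    for i in range(1,N):
        if S[i,4]>8:
            q=p[L==i]; print(' blob',C[i].round(),S[i,4],np.median(q,0).round(4),((q.min(0)+q.max(0))/2).round(4),np.ptp(q,axis=0).round(3),q[:,2].max().round(3))
    h=box&(z>.14)&(z<.165)&(hsv[...,1]<60)
    N,L,S,C=cv2.connectedComponentsWithStats(h.astype(np.uint8))
    for i in range(1,N):
        if S[i,4]>20:
            q=p[L==i];R=cv2.minAreaRect((q[:,:2]*1000).astype(np.float32)); print(' grey',C[i].round(),S[i,4],np.round(R[0],1),np.round(R[1],1),round(R[2],1),np.median(q[:,2]).round(4))
    tr=(x>.2)&(x<.75)&(y<-.2)&(y>-.5)&(z>.028)&(z<.042)
    N,L,S,C=cv2.connectedComponentsWithStats(cv2.dilate(tr.astype(np.uint8),np.ones((3,3))))
    for i in range(1,N):
        q=p[(L==i)&tr]
        if len(q)>40:
            R=cv2.minAreaRect((q[:,:2]*1000).astype(np.float32)); print(' tray?',C[i].round(),len(q),np.round(R[0],1),np.round(R[1],1),round(R[2],1))
E
python3 m.py
```

```text
top teal z 0.1561745958689491 5491
 rect ((555.2811279296875, 18.686126708984375), (142.7239227294922, 260.3678283691406), 16.080379486083984)
 corners [[451.0, 124.0], [523.0, -126.0], [660.0, -87.0], [588.0, 164.0]]
 blob [298. 149.] 214 [0.6924 0.0526 0.1823] [0.6935 0.0526 0.1825] [0.04  0.04  0.008] 0.186
 blob [355. 209.] 101 [ 0.5425 -0.0836  0.183 ] [ 0.5432 -0.0827  0.1775] [0.039 0.025 0.019] 0.187
 blob [278. 231.] 97 [0.4903 0.0986 0.183 ] [0.4916 0.098  0.1792] [0.04  0.022 0.017] 0.188
 grey [222. 101.] 334 [838.7 254.7] [22.6 90.3] 0.1 0.1518
 grey [299. 162.] 3484 [670.1  51.4] [ 98.4 259.8] 15.9 0.1506
 grey [351. 211.] 35 [538.2 -74.9] [21.5  8.9] 26.8 0.1589
 grey [323. 242.] 431 [472.4  -5.2] [ 70.6 109.7] 16.6 0.1574
 grey [283. 230.] 29 [493.6  89. ] [20.6  8.1] 21.1 0.1596
 tray? [417. 154.] 117 [ 727.5 -280.8] [66.4 44.1] 89.3
 tray? [465. 237.] 489 [ 486.7 -398.5] [170.8 200.3] 84.6
scene teal z 0.1544815703650404 3030
 rect ((559.2017211914062, 20.787551879882812), (148.19203186035156, 259.0675048828125), 15.746600151062012)
 corners [[453.0, 125.0], [523.0, -124.0], [666.0, -84.0], [595.0, 166.0]]
 blob [297. 184.] 54 [ 0.5508 -0.078   0.1806] [ 0.5468 -0.0795  0.1768] [0.039 0.024 0.016] 0.185
 blob [360. 194.] 55 [0.4989 0.1041 0.1809] [0.4942 0.1022 0.1766] [0.042 0.022 0.017] 0.185
 blob [312. 236.] 165 [0.6964 0.0552 0.1808] [0.6956 0.0558 0.1766] [0.041 0.041 0.015] 0.184
 grey [332. 181.] 212 [475.2  -1.6] [ 73.7 107.8] 13.3 0.1556
 grey [317. 238.] 2758 [672.1  54.3] [109.2 261.7] 17.6 0.1488
 grey [357. 323.] 255 [841.5 256.6] [86.6 16.6] 89.9 0.1508
 tray? [233. 175.] 281 [ 489.4 -396.2] [175.5 204.2] 84.5
 tray? [217. 232.] 75 [ 729.3 -275.4] [62.8 40.5] 89.4
```

```bash
R='x'
python3 -m crank '{"steps":[[[0.62,-1,0.5],[0,0,-1]],[[0.62,-1,0.5],[0,0,-1]],[[0.62,-1,0.5],[0,0,-1]],[[0.62,-1,0.5],[0,0,-1]],[[0.62,-1,0.5],[0,0,-1]],[[0.62,-1,0.5],[0,0,-1]],[[0.62,-1,0],[0,0,-1]],[[0.62,-1,0],[0,0,-1]],[[0.62,-1,0],[0,0,-1]],[[0.62,-1,0],[0,0,-1]]]}' 87 20
python3 -m crank '{"steps":[[[0.62,-1,0],[0,0,-1]],[[0.62,-1,0],[0,0,-1]],[[0.62,-1,0],[0,0,-1]],[[0.62,-1,0],[0,0,-1]],[[0.62,-1,0],[0,0,-1]],[[0.62,-1,0],[0,0,-1]],[[0.62,-1,0],[0,0,-1]],[[0.62,-1,0],[0,0,-1]],[[0.62,-1,0],[0,0,-1]],[[0.62,-1,0],[0,0,-1]]]}'
python3 -m crank '{"steps":[[[0,0,0],[0,0,-1]],[[0,0,0],[0,0,-1]],[[0,0,0],[0,0,-1]],[[0,0,0],[0,0,-1]],[[0,0,0],[0,0,-1]],[[0,0,0],[0,0,-1]],[[0,0,0],[0,0,-1]],[[0,0,0],[0,0,-1]],[[0,0,0],[0,0,0]],[[0,0,0],[0,0,0]]]}'
cat >> h.py <<'E'
from scipy.spatial.transform import Rotation as Ro
def pose():
    s=monitor.read_state(); y=Ro.from_quat(s['eef_rot']).as_matrix()
    print('t',round(s['time'],2),'p',(s['ee_pos']*1000).round(1),'yaw_y',np.degrees(np.arctan2(y[1,1],y[0,1])).round(1),'z',y[:,2].round(3),'q',s['joint_positions'].round(2),'F',s['ft_force'].round(1),'w',round(s['width']*1000,1),'g',round(s['grip_force'],1))
    return s
E
python3 - <<'E'
from h import *
pose(); c=shot('wrist','w1.png'); p=cloud(c); z=p[...,2]
k=(z>.168)&(z<.20)
N,L,S,C=cv2.connectedComponentsWithStats(k.astype(np.uint8))
for i in range(1,N):
    if S[i,4]>100:
        q=p[(L==i)&(z>.178)]
        if len(q)<50: continue
        R=cv2.minAreaRect((q[:,:2]*1000).astype(np.float32)); print(C[i].round(),S[i,4],np.round(R,1) if 0 else R,np.median(q[:,2]))
E
```

```text
time: 0.93
ee_pos: [0.3346, 0.3473, 0.2685]
eef_rot: [0.551, 0.834, -0.0, -0.0]
ft_force: [-0.4, 0.5, -0.4]
width: 0.0869
grip_force: 0.0
time: 1.77
ee_pos: [0.4896, 0.0974, 0.2685]
eef_rot: [0.852, 0.523, -0.0, -0.0]
ft_force: [0.7, 0.5, 0.0]
width: 0.0869
grip_force: 0.0
time: 2.6
ee_pos: [0.489, 0.0987, 0.2685]
eef_rot: [0.979, 0.204, -0.0, 0.0]
ft_force: [0.8, -0.3, 0.1]
width: 0.0866
grip_force: 0.0
t 2.6 p [489.   98.7 268.5] yaw_y -66.5 z [-0. -0. -1.] q [-0.76  0.    0.48  1.69 -0.    1.45 -1.45] F [ 0.8 -0.3  0.1] w 86.6 g 0.0
[479.   2.] 166 ((676.0478515625, 45.72459030151367), (4.512115001678467, 23.68885040283203), 21.748056411743164) 0.1809084067254079
[317. 193.] 680 ((491.737060546875, 98.81842041015625), (41.56169891357422, 11.999812126159668), 21.364648818969727) 0.18257131889220093
[528. 210.] 568 ((553.4934692382812, -78.17790985107422), (20.763391494750977, 12.51274299621582), 28.26850700378418) 0.1823799452885257
```

View pics/w1.png

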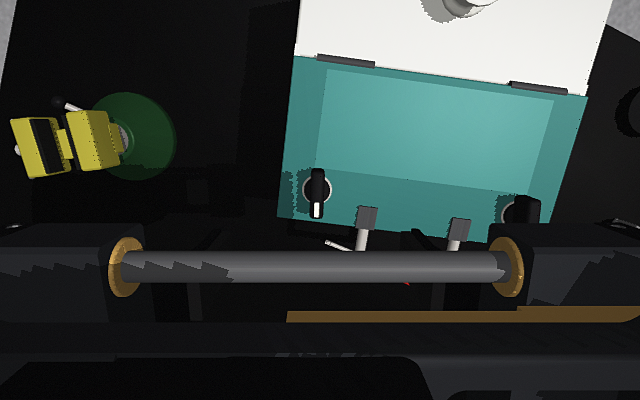

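The wrist view shows the left knob at (317,193), with its bar clear at 41.6 x 12 mm and 21.4°. The right knob, at (525,210), is partly hidden.

```bash
python3 -m crank '{"steps":[[[0.06,0,-0.72],[0,0,-0.4]],[[0.05,0,-0.72],[0,0,0]],[[0,0,-0.72],[0,0,0]],[[0,0,-0.72],[0,0,0]],[[0,0,-0.72],[0,0,0]],[[0,0,-0.7],[0,0,0]],[[0,0,0],[0,0,0]],[[0,0,0],[0,0,0]]]}' 60
python3 -m crank '{"steps":[[[0,0,0],[0,0,0]],[[0,0,0],[0,0,0]],[[0,0,0],[0,0,0]],[[0,0,0],[0,0,0]],[[0,0,0],[0,0,0]],[[0,0,0],[0,0,0]],[[0,0,0],[0,0,0]]]}' 0 30
python3 -c "from h import *; pose()"
```

```text
time: 3.32
ee_pos: [0.4915, 0.0986, 0.161]
eef_rot: [0.983, 0.186, -0.001, 0.0]
ft_force: [0.7, 1.0, -0.2]
width: 0.0602
grip_force: 0.0
time: 3.9
ee_pos: [0.492, 0.0988, 0.1613]
eef_rot: [0.983, 0.185, 0.0, 0.0]
ft_force: [-0.1, -0.1, -0.0]
width: 0.0214
grip_force: 0.0
t 3.9 p [492.   98.8 161.3] yaw_y -68.7 z [ 0. -0. -1.] q [-0.75  0.07  0.48  1.85 -0.04  1.23 -1.45] F [-0.1 -0.1 -0. ] w 21.4 g 0.0
```

```bash
python3 -m crank '{"steps":[[[0,0,0],[0,0,0]],[[0,0,0],[0,0,0]],[[0,0,0],[0,0,0]],[[0,0,0],[0,0,0]]]}'
python3 -m crank '{"steps":[[[0,0,0],[0,0,1]],[[0,0,0],[0,0,1]],[[0,0,0],[0,0,1]],[[0,0,0],[0,0,1]],[[0,0,0],[0,0,1]],[[0,0,0],[0,0,1]],[[0,0,0],[0,0,1]],[[0,0,0],[0,0,1]],[[0,0,0],[0,0,1]],[[0,0,0],[0,0,1]]]}'
python3 -m crank '{"steps":[[[0,0,0],[0,0,1]],[[0,0,0],[0,0,1]],[[0,0,0],[0,0,1]],[[0,0,0],[0,0,1]],[[0,0,0],[0,0,0.6]],[[0,0,0],[0,0,0.5]],[[0,0,0],[0,0,0]],[[0,0,0],[0,0,0]]]}'
python3 -c "from h import *; print(pose()['torque'])"
```

```text
time: 4.23
ee_pos: [0.4919, 0.0988, 0.1612]
eef_rot: [0.983, 0.185, 0.0, 0.0]
ft_force: [0.7, -0.5, 0.3]
width: 0.0013
grip_force: 0.0
time: 5.07
ee_pos: [0.4919, 0.0988, 0.1611]
eef_rot: [0.811, 0.585, -0.0, 0.0]
ft_force: [-0.6, -0.0, -0.6]
width: 0.0005
grip_force: 0.0
time: 5.73
ee_pos: [0.4919, 0.0988, 0.1611]
eef_rot: [0.664, 0.748, 0.0, 0.0]
ft_force: [-0.1, 0.7, 0.1]
width: 0.0006
grip_force: 0.0
t 5.73 p [491.9  98.8 161.1] yaw_y 6.8 z [ 0.  0. -1.] q [-0.7   0.07  0.43  1.85 -0.03  1.23 -0.14] F [-0.1  0.7  0.1] w 0.6 g 0.0
[-0.08331873  0.10716928 -0.02169287]
```

The fingers closed on nothing, so I'll take a picture before moving again.

```bash
python3 -c "
from h import *
c=shot('wrist','w2.png');p=cloud(c)
for n in ['top','scene']:
    c=shot(n); p=cloud(c); np.savez(n+'1.npz',p=p,im=c['pixels'])
a=np.load('scene1.npz')['im'][100:260,260:460]
cv2.imwrite('pics/s1.png',np.hstack([cv2.resize(a,None,fx=2.4,fy=2.4),cv2.resize(cv2.imread('pics/w2.png'),None,fx=.5,fy=.6)[:384].copy() if 0 else cv2.copyMakeBorder(cv2.resize(cv2.imread('pics/w2.png'),None,fx=.48,fy=.48),0,192,0,0,0)]))
"
```

```text
(no output)
```

View pics/s1.png

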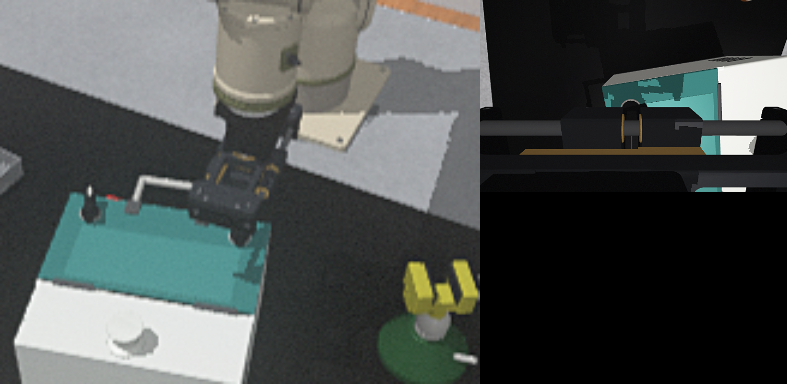

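```bash
python3 -c "
from h import *
for n in ['scene','top']:
    a=np.load(n+'0.npz')['p'];d=np.load(n+'1.npz');b=d['p']
    ch=np.linalg.norm(a-b,axis=-1)>.012
    near=(np.abs(b[...,0]-.49)<.15)&(np.abs(b[...,1]-.1)<.15)&ch
    for lo in np.arange(.15,.34,.02):
        q=b[near&(b[...,2]>=lo)&(b[...,2]<lo+.02)]
        if len(q)>3: print(n,round(lo,2),len(q),(q.min(0)*1000).round(),(q.max(0)*1000).round())
    k=(np.hypot(b[...,0]-.492,b[...,1]-.099)<.04)&(b[...,2]>.165)&(b[...,2]<.19)
    q=b[k];print(n,'knob region',len(q),(q.min(0)*1000).round(),(q.max(0)*1000).round(),(np.median(q,0)*1000).round())
c=shot('wrist');p=cloud(c);z=p[...,2]
k=(np.hypot(p[...,0]-.492,p[...,1]-.099)<.06)&(z>.16)&(z<.25)
v,u=np.nonzero(k)
for lo in np.arange(.16,.25,.01):
    m=k&(z>=lo)&(z<lo+.01)
    if m.sum()>5: q=p[m];print('wrist',round(lo,2),m.sum(),(q.min(0)*1000).round(),(q.max(0)*1000).round(),np.argwhere(m).mean(0).round())
"
```

```text
scene 0.25 108 [411.  76. 257.] [586. 148. 270.]
scene 0.27 415 [403.  61. 270.] [592. 149. 290.]
scene 0.29 601 [394.  74. 290.] [593. 149. 310.]
scene 0.31 124 [480.  80. 310.] [516. 130. 330.]
scene 0.33 72 [457.  66. 330.] [516. 135. 350.]
scene knob region 20 [510. 102. 165.] [515. 113. 182.] [513. 109. 175.]
top 0.25 7 [413.  52. 262.] [528.  65. 270.]
top 0.27 94 [416.  53. 271.] [589.  80. 289.]
top 0.29 77 [562.  71. 290.] [589.  86. 307.]Traceback (most recent call last):
  File "<string>", line 11, in <module>
    q=b[k];print(n,'knob region',len(q),(q.min(0)*1000).round(),(q.max(0)*1000).round(),(np.median(q,0)*1000).round())
                                         ~~~~~^^^
    return umr_minimum(a, axis, None, out, keepdims, initial, where)
ValueError: zero-size array to reduction operation minimum which has no identity
```

View pics/w2.png

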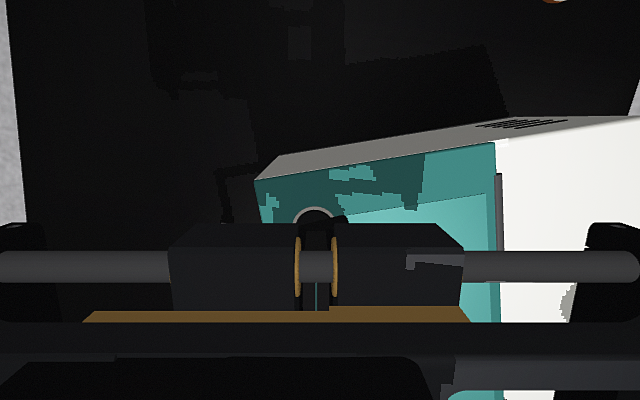

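```bash
python3 -c "
from h import *
b=np.load('scene0.npz')['p']
k=(np.hypot(b[...,0]-.179,b[...,1]-.599)<.13)&(b[...,2]>.1)&(b[...,2]<.4)
print('tcp start 179 599 193')
for lo in np.arange(.12,.36,.02):
    q=b[k&(b[...,2]>=lo)&(b[...,2]<lo+.02)]
    if len(q)>0: print(round(lo,2),len(q),(q.min(0)*1000).round(),(q.max(0)*1000).round())
for n in ['scene','top']:
    b=np.load(n+'0.npz')['p']; k=(b[...,0]>.3)&(b[...,0]<.4)&(abs(b[...,1])<.2); print(n,'bench z',np.nanmedian(b[k][:,2]))
c=shot('wrist');p=cloud(c)
for v,u in [(250,300),(290,308),(290,325),(308,308),(308,325),(290,316),(240,318),(265,316),(190,300),(235,200),(300,200)]: print(v,u,(p[v,u]*1000).round(1))
"
```

```text
tcp start 179 599 193
0.2 1 [207. 647. 220.] [207. 647. 220.]
0.22 49 [165. 548. 220.] [211. 649. 239.]
0.24 59 [164. 545. 240.] [210. 652. 260.]
0.26 77 [158. 542. 260.] [211. 655. 280.]
0.28 70 [155. 508. 282.] [246. 673. 300.]
0.3 540 [163. 503. 300.] [247. 680. 320.]
0.32 1036 [119. 501. 320.] [249. 700. 340.]
0.34 233 [161. 547. 340.] [213. 625. 360.]
scene bench z -0.0006970127555870897
top bench z 0.0013366660866951374
250 300 [484.7 130.5 270.5]
290 308 [489.3 102.  239.1]
290 325 [495.7 102.3 238.2]
308 308 [490.2  94.4 238.8]
308 325 [496.7  94.6 238. ]
290 316 [497.9  55.6 153.8]
240 318 [492.5 108.5 202.5]
265 316 [489.  129.6 276.7]
190 300 [480.4 121.4 155.5]
235 200 [460.1 133.3 275. ]
300 200 [463.2 120.6 282.9]
```

The scene depth puts the fingertips about 26 mm above the reported TCP: tips near z 0.22 when the state said 0.193. That agrees with the fingers closing just above the knob top. So I'll treat the real tip as reported z plus about 25 mm, then redo the grasp lower while watching force and width.

```bash
python3 -m crank '{"steps":[[[0,0,0],[0,0,-1]],[[0,0,0],[0,0,-1]],[[0,0,0],[0,0,-1]],[[0,0,0],[0,0,-1]],[[0,0,0],[0,0,-1]],[[0,0,0],[0,0,-1]],[[0,0,0],[0,0,-1]],[[0,0,0],[0,0,-1]],[[0,0,0],[0,0,-1]],[[0,0,0],[0,0,-1]]]}' 60
python3 -m crank '{"steps":[[[0,0,0],[0,0,-1]],[[0,0,0],[0,0,-1]],[[0,0,0],[0,0,-1]],[[0,0,0],[0,0,-1]],[[0,0,0],[0,0,-1]],[[0,0,-0.3],[0,0,0]],[[0,0,-0.3],[0,0,0]],[[0,0,-0.3],[0,0,0]],[[0,0,0],[0,0,0]]]}'
python3 -m crank '{"steps":[[[0,0,0],[0,0,0]],[[0,0,0],[0,0,0]],[[0,0,0],[0,0,0]],[[0,0,0],[0,0,0]],[[0,0,0],[0,0,0]],[[0,0,0],[0,0,0]],[[0,0,0],[0,0,0]],[[0,0,0],[0,0,0]],[[0,0,0],[0,0,0]],[[0,0,0],[0,0,0]]]}' 0 30
python3 -c "from h import *; pose()"
```

```text
time: 6.77
ee_pos: [0.4919, 0.0988, 0.1612]
eef_rot: [0.919, 0.395, 0.0, 0.0]
ft_force: [-0.2, 1.1, -0.5]
width: 0.0567
grip_force: 0.0
time: 7.52
ee_pos: [0.4908, 0.0985, 0.1366]
eef_rot: [0.982, 0.19, -0.001, 0.0]
ft_force: [0.0, 0.2, 0.4]
width: 0.0599
grip_force: 0.0
time: 8.35
ee_pos: [0.4919, 0.0989, 0.1387]
eef_rot: [0.982, 0.189, 0.0, -0.0]
ft_force: [-0.7, 0.9, -0.0]
width: 0.0115
grip_force: 30.0
t 8.35 p [491.9  98.9 138.7] yaw_y -68.2 z [-0.  0. -1.] q [-0.74  0.09  0.48  1.88 -0.05  1.18 -1.43] F [-0.7  0.9 -0. ] w 11.5 g 30.0
```

Gripped: the width is 11.5 mm at 30 N. Now I'll turn it 80°, which is about 5° past the stop.

```bash
python3 -m crank '{"steps":[[[0,0,0],[0,0,1]],[[0,0,0],[0,0,1]],[[0,0,0],[0,0,1]],[[0,0,0],[0,0,1]],[[0,0,0],[0,0,1]],[[0,0,0],[0,0,1]],[[0,0,0],[0,0,1]],[[0,0,0],[0,0,1]],[[0,0,0],[0,0,1]],[[0,0,0],[0,0,1]]]}'
python3 -m crank '{"steps":[[[0,0,0],[0,0,1]],[[0,0,0],[0,0,1]],[[0,0,0],[0,0,1]],[[0,0,0],[0,0,1]],[[0,0,0],[0,0,0.6]],[[0,0,0],[0,0,0.5]],[[0,0,0],[0,0,0]],[[0,0,0],[0,0,0]]]}'
python3 -c "from h import *; print(pose()['torque'])"
```

```text
time: 9.18
ee_pos: [0.4914, 0.0994, 0.1387]
eef_rot: [0.808, 0.589, -0.0, -0.001]
ft_force: [-3.7, 2.0, 2.6]
width: 0.0118
grip_force: 30.0
time: 9.85
ee_pos: [0.4911, 0.0994, 0.1387]
eef_rot: [0.66, 0.751, -0.0, -0.001]
ft_force: [-4.8, 1.9, 2.8]
width: 0.0116
grip_force: 30.0
t 9.85 p [491.1  99.4 138.7] yaw_y 7.4 z [-0.002  0.001 -1.   ] q [-0.68  0.09  0.41  1.87 -0.04  1.18 -0.12] F [-4.8  1.9  2.8] w 11.6 g 30.0
[ 0.37272791  1.09953193 -0.25362549]
```

```bash
python3 -m crank '{"steps":[[[0,0,0],[0,0,0]],[[0,0,0],[0,0,0]],[[0,0,0],[0,0,0]],[[0,0,0],[0,0,0]],[[0,0,1],[0,0,0]],[[0,0,1],[0,0,-1]],[[0,0,1],[0,0,-1]],[[0,0,1],[0,0,-1]]]}' 70
python3 -m crank '{"steps":[[[0.21,-0.73,0],[0,0,-1]],[[0.21,-0.73,0],[0,0,-1]],[[0.21,-0.73,0],[0,0,-1]],[[0.21,-0.73,0],[0,0,-1]],[[0.21,-0.73,0],[0,0,-1]],[[0.21,-0.73,0],[0,0,-1]],[[0.21,-0.73,0],[0,0,-1]],[[0.21,-0.73,0],[0,0,-1]],[[0.21,-0.73,0],[0,0,-1]],[[0.21,-0.73,0],[0,0,-1]]]}'
python3 -m crank '{"steps":[[[0,0,0],[0,0,-0.9]],[[0,0,0],[0,0,0]],[[0,0,0],[0,0,0]]]}'
cat > k.py <<'E'
from h import *
pose(); c=shot('wrist'); p=cloud(c); t=cloud(shot('top'))
for n,p in (('wrist',p),('top',t)):
  z=p[...,2]
  for nm,cx,cy in (('L',.492,.099),('R',.544,-.083)):
    q=p[(np.hypot(p[...,0]-cx,p[...,1]-cy)<.035)&(z>.178)&(z<.19)]
    if len(q)>20:
        R=cv2.minAreaRect((q[:,:2]*1000).astype(np.float32)); print(n,nm,len(q),np.round(R[0],1),np.round(R[1],1),round(R[2],1),'z',np.median(q[:,2]).round(4))
E
python3 k.py
```

```text
time: 10.52
ee_pos: [0.4919, 0.0985, 0.2399]
eef_rot: [0.754, 0.657, 0.0, 0.0]
ft_force: [0.6, 0.0, -0.0]
width: 0.057
grip_force: 0.0
time: 11.35
ee_pos: [0.5447, -0.0848, 0.2387]
eef_rot: [0.961, 0.276, 0.0, 0.0]
ft_force: [-0.1, 0.0, 0.1]
width: 0.0703
grip_force: 0.0
time: 11.6
ee_pos: [0.5444, -0.0835, 0.2385]
eef_rot: [0.97, 0.242, -0.0, 0.0]
ft_force: [0.8, 0.7, -0.8]
width: 0.0699
grip_force: 0.0
t 11.6 p [544.4 -83.5 238.5] yaw_y -62.0 z [-0. -0. -1.] q [-0.5   0.15  0.64  1.62 -0.09  1.4  -0.93] F [ 0.8  0.7 -0.8] w 69.9 g 0.0
wrist L 963 [491.9  97.9] [12.5 42.1] 5.2 z 0.1825
wrist R 798 [544.7 -83.6] [40.8 11.7] 27.8 z 0.1825
top L 90 [491.5  98.2] [12.7 40.6] 5.7 z 0.1836
```

Left knob reads about 1.38 rad, so it's open. The right knob measures (544.7,-83.6) at 27.8°, which matches the tool pose.

```bash
python3 -m crank '{"steps":[[[0,0,-0.8],[0,0,0]],[[0,0,-0.8],[0,0,0]],[[0,0,-0.8],[0,0,0]],[[0,0,-0.8],[0,0,0]],[[0,0,-0.8],[0,0,0]],[[0,0,0],[0,0,0]]]}' 60
python3 -m crank '{"steps":[[[0,0,0],[0,0,0]],[[0,0,0],[0,0,0]],[[0,0,0],[0,0,0]],[[0,0,0],[0,0,0]],[[0,0,0],[0,0,0]],[[0,0,0],[0,0,0]],[[0,0,0],[0,0,0]],[[0,0,0],[0,0,0]],[[0,0,0],[0,0,0]],[[0,0,0],[0,0,0]]]}' 0 30
python3 -m crank '{"steps":[[[0,0,0],[0,0,1]],[[0,0,0],[0,0,1]],[[0,0,0],[0,0,1]],[[0,0,0],[0,0,1]],[[0,0,0],[0,0,1]],[[0,0,0],[0,0,1]],[[0,0,0],[0,0,1]],[[0,0,0],[0,0,1]],[[0,0,0],[0,0,1]],[[0,0,0],[0,0,1]]]}'
python3 -m crank '{"steps":[[[0,0,0],[0,0,1]],[[0,0,0],[0,0,1]],[[0,0,0],[0,0,1]],[[0,0,0],[0,0,0.6]],[[0,0,0],[0,0,0.4]],[[0,0,0],[0,0,0]],[[0,0,0],[0,0,0]]]}'
python3 -c "from h import *; print(pose()['torque'])"
```

```text
time: 12.2
ee_pos: [0.5422, -0.0826, 0.1352]
eef_rot: [0.97, 0.242, -0.003, -0.001]
ft_force: [0.0, 0.3, -0.5]
width: 0.0601
grip_force: 0.0
time: 13.03
ee_pos: [0.5444, -0.0836, 0.1388]
eef_rot: [0.971, 0.241, 0.0, -0.0]
ft_force: [-1.0, 0.3, 0.7]
width: 0.0117
grip_force: 29.9
time: 13.87
ee_pos: [0.5439, -0.0832, 0.1387]
eef_rot: [0.777, 0.63, -0.0, -0.001]
ft_force: [-3.9, 2.3, 4.6]
width: 0.0117
grip_force: 29.9
time: 14.45
ee_pos: [0.5437, -0.0832, 0.1387]
eef_rot: [0.657, 0.754, -0.0, -0.001]
ft_force: [-4.9, 2.2, 4.3]
width: 0.0122
grip_force: 30.0
t 14.45 p [543.7 -83.2 138.7] yaw_y 7.8 z [-0.002  0.001 -1.   ] q [-0.35  0.21  0.48  1.76 -0.11  1.2   0.3 ] F [-4.9  2.2  4.3] w 12.2 g 30.0
[ 0.46871449  1.16463289 -0.31081458]
```

```bash
python3 -m crank '{"steps":[[[0,0,0],[0,0,0]],[[0,0,0],[0,0,0]],[[0,0,0],[0,0,0]],[[0,0,0],[0,0,0]],[[0,0,1],[0,0,0]],[[0,0,1],[0,0,0]],[[0,0,1],[0,0,0]],[[0,0,0.5],[0,0,0]]]}' 70
python3 -m crank '{"steps":[[[-0.8,0.57,0],[0,0,0.8]],[[-0.8,0.57,0],[0,0,0.8]],[[-0.8,0.57,0],[0,0,0]],[[-0.8,0.57,0],[0,0,0]],[[-0.8,0.57,0],[0,0,0]],[[0,0,0],[0,0,0]],[[0,0,0],[0,0,0]]]}' 40
cat >> k.py <<'E'
c=shot('wrist','w3.png')
for n,p in (('wrist',cloud(c)),('top',t),('scene',cloud(shot('scene')))):
    d=p-np.array([.5930,.030,0]); th=np.radians(16); xu=d[...,0]*np.cos(th)+d[...,1]*np.sin(th); yu=-d[...,0]*np.sin(th)+d[...,1]*np.cos(th)
    k=(xu<-.14)&(xu>-.18)&(abs(yu)<.04)&(p[...,2]>.14)&(p[...,2]<.175)
    if k.sum()>5: print(n,'bar unit',k.sum(),np.median(xu[k]).round(4),xu[k].min().round(4),xu[k].max().round(4),'z',np.median(p[...,2][k]).round(4),p[...,2][k].max().round(4), 'slope',np.polyfit(yu[k],xu[k],1).round(3))
E
python3 k.py
```

```text
time: 15.12
ee_pos: [0.5455, -0.084, 0.2292]
eef_rot: [0.657, 0.754, 0.001, 0.001]
ft_force: [-0.3, -0.4, -0.0]
width: 0.0571
grip_force: 0.0
time: 15.7
ee_pos: [0.4442, -0.0119, 0.2265]
eef_rot: [0.602, 0.798, 0.001, 0.0]
ft_force: [0.8, 0.1, -0.3]
width: 0.0404
grip_force: 0.0
t 15.7 p [444.2 -11.9 226.5] yaw_y 15.9 z [ 0.001  0.001 -1.   ] q [-0.47 -0.12  0.37  1.88  0.04  1.37  0.16] F [ 0.8  0.1 -0.3] w 40.4 g 0.0
wrist L 1208 [491.3  98.6] [12.4 42.1] 6.3 z 0.1825
top L 64 [490.6 104.8] [12.  26.7] 5.7 z 0.1833
wrist bar unit 1207 -0.1555 -0.1606 -0.1407 z 0.1565 0.1596 slope [ 0.005 -0.155]
scene bar unit 84 -0.1497 -0.1574 -0.1435 z 0.1547 0.1605 slope [ 0.01 -0.15]
```

```bash
python3 -m crank '{"steps":[[[0,0,-0.8],[0,0,0]],[[0,0,-0.8],[0,0,0]],[[0,0,-0.8],[0,0,0]],[[0,0,-0.8],[0,0,0]],[[0,0,-0.8],[0,0,0]],[[0,0,-0.7],[0,0,0]],[[0,0,0],[0,0,0]]]}' 40 15
python3 -m crank '{"steps":[[[0,0,0],[0,0,0]],[[0,0,0],[0,0,0]],[[0,0,0],[0,0,0]],[[0,0,0],[0,0,0]],[[0,0,0],[0,0,0]],[[0,0,0],[0,0,0]],[[0,0,0],[0,0,0]],[[0,0,0],[0,0,0]]]}' 0 15
python3 -c "
from h import *
pose()
a=np.radians(np.arange(0,109,6)); th=np.radians(16)
x=-190*np.cos(a)-2.5*np.sin(a)*-1; z=190*np.sin(a)+2.5*np.cos(a)
P=np.c_[x*np.cos(th),x*np.sin(th),z]
print((np.diff(P,axis=0)/25).round(2).tolist())"
```

```text
time: 16.48
ee_pos: [0.4427, -0.0133, 0.1056]
eef_rot: [0.603, 0.798, -0.002, -0.002]
ft_force: [0.1, -0.2, -0.9]
width: 0.0398
grip_force: 0.0
time: 17.15
ee_pos: [0.4431, -0.0129, 0.109]
eef_rot: [0.603, 0.798, -0.001, -0.001]
ft_force: [-9.4, -2.1, 9.0]
width: 0.0092
grip_force: 15.0
t 17.15 p [443.1 -12.9 109. ] yaw_y 15.8 z [-0.003 -0.    -1.   ] q [-0.46 -0.01  0.39  2.04  0.01  1.12  0.2 ] F [-9.4 -2.1  9. ] w 9.2 g 15.0
[[0.05, 0.01, 0.79], [0.13, 0.04, 0.78], [0.21, 0.06, 0.77], [0.28, 0.08, 0.74], [0.36, 0.1, 0.7], [0.42, 0.12, 0.66], [0.49, 0.14, 0.61], [0.55, 0.16, 0.56], [0.6, 0.17, 0.49], [0.65, 0.19, 0.42], [0.69, 0.2, 0.35], [0.72, 0.21, 0.28], [0.74, 0.21, 0.2], [0.76, 0.22, 0.11], [0.76, 0.22, 0.03], [0.76, 0.22, -0.05], [0.75, 0.22, -0.13], [0.74, 0.21, -0.22]]
```

```bash
python3 -m crank '{"steps":[[[0.05,0.01,0.79],[0,0,0]],[[0.13,0.04,0.78],[0,0,0]],[[0.21,0.06,0.77],[0,0,0]],[[0,0,0],[0,0,0]]]}'
python3 -c "from h import *; pose()"
```

```text
time: 17.48
ee_pos: [0.453, -0.0101, 0.1696]
eef_rot: [0.603, 0.798, -0.001, -0.001]
ft_force: [-13.6, -3.1, 2.1]
width: 0.0095
grip_force: 15.0
t 17.48 p [453.  -10.1 169.6] yaw_y 15.8 z [-0.003  0.    -1.   ] q [-0.47 -0.05  0.39  1.94  0.02  1.25  0.18] F [-13.6  -3.1   2.1] w 9.5 g 15.0
```

```bash
python3 -m crank '{"steps":[[[0.2,0.06,0.74],[0,0,0]],[[0.3,0.08,0.7],[0,0,0]],[[0.4,0.12,0.66],[0,0,0]],[[0.49,0.14,0.61],[0,0,0]],[[0.55,0.16,0.56],[0,0,0]],[[0.6,0.17,0.49],[0,0,0]],[[0.65,0.19,0.42],[0,0,0]],[[0.69,0.2,0.35],[0,0,0]]]}'
python3 -c "from h import *; pose()"
python3 -m crank '{"steps":[[[0.72,0.21,0.28],[0,0,0]],[[0.74,0.21,0.2],[0,0,0]],[[0.76,0.22,0.11],[0,0,0]],[[0.76,0.22,0.03],[0,0,0]],[[0.76,0.22,-0.05],[0,0,0]],[[0.75,0.22,-0.13],[0,0,0]],[[0.7,0.2,-0.2],[0,0,0]],[[0,0,0],[0,0,0]],[[0,0,0],[0,0,0]]]}'
python3 - <<'E'
from h import *
pose(); shot('scene','s3.png')
E
```

```text
time: 18.15
ee_pos: [0.5515, 0.0182, 0.2818]
eef_rot: [0.603, 0.798, 0.0, -0.0]
ft_force: [-1.0, -2.0, 1.3]
width: 0.0095
grip_force: 15.0
t 18.15 p [551.5  18.2 281.8] yaw_y 15.8 z [-0.  0. -1.] q [-0.48  0.13  0.4   1.53 -0.05  1.49  0.21] F [-1.  -2.   1.3] w 9.5 g 15.0
time: 18.9
ee_pos: [0.6816, 0.0561, 0.2859]
eef_rot: [0.603, 0.798, -0.0, 0.0]
ft_force: [1.0, 0.6, 0.3]
width: 0.0097
grip_force: 15.0
t 18.9 p [681.6  56.1 285.9] yaw_y 15.9 z [ 0. -0. -1.] q [-0.41  0.46  0.41  1.14 -0.18  1.58  0.24] F [1.  0.6 0.3] w 9.7 g 15.0
```

View pics/s3.png

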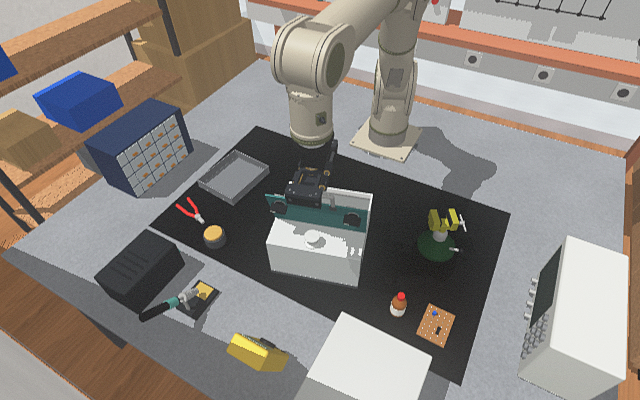

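The flap is over on its back at (320,210) with the knobs facing rearward; the bar position puts it at about 1.88 rad. The gripper body, 190 mm along the closing direction, would hit the open flap if I pinched across the bar. So I'll grip the bar lengthwise: 80 mm in the 87 mm opening.

```bash
python3 -m crank '{"steps":[[[0,0,0],[0,0,0]],[[0,0,0],[0,0,0]],[[0,0,0],[0,0,0]],[[0,0,0.8],[0,0,0]],[[0,0,0.8],[0,0,0]],[[0,0,0.8],[0,0,0]],[[-0.7,-0.2,0],[0,0,0]],[[-0.7,-0.2,0],[0,0,0]],[[-0.7,-0.2,0],[0,0,0]],[[-0.7,-0.2,0],[0,0,-1]]]}' 40
python3 -m crank '{"steps":[[[-0.7,-0.2,0],[0,0,-1]],[[-0.7,-0.2,0],[0,0,-1]],[[-0.7,-0.2,0],[0,0,-1]],[[0,0,0],[0,0,-1]],[[0,0,0],[0,0,-1]],[[0,0,0],[0,0,-1]],[[0,0,0],[0,0,-1]],[[0,0,0],[0,0,-1]],[[0,0,0],[0,0,-1]],[[0,0,0],[0,0,-1]]]}' 87
python3 -m crank '{"steps":[[[0,0,0],[0,0,-1]],[[0,0,0],[0,0,-1]],[[0,0,0],[0,0,-1]],[[0,0,0],[0,0,-1]],[[0,0,0],[0,0,-1]],[[0,0,0],[0,0,-1]],[[0,0,0],[0,0,-1]],[[0,0,0],[0,0,0]],[[0,0,0],[0,0,0]]]}'
cat > b.py <<'E'
from h import *
import sys
pose()
for n in ['wrist','top','scene']:
    c=shot(n,sys.argv[1]+n+'.png'); p=cloud(c); hsv=cv2.cvtColor(c['pixels'],cv2.COLOR_BGR2HSV)
    m=(cv2.inRange(hsv,(20,100,80),(35,255,255))>0)&(p[...,2]>.12)&(p[...,2]<.155)&(np.hypot(p[...,0]-.56,p[...,1]-.02)<.09)
    v,u=np.nonzero(m)
    if m.sum()>15:
        q=p[m]; R=cv2.minAreaRect((q[:,:2]*1000).astype(np.float32)); print(n,m.sum(),np.round(R[0],1),np.round(R[1],1),round(R[2],1),'z',np.median(q[:,2]).round(4),q[:,2].max().round(4),'px',u.mean().round(),v.mean().round())
E
python3 b.py b1
```

```text
time: 19.78
ee_pos: [0.6098, 0.0354, 0.3466]
eef_rot: [0.637, 0.771, 0.0, -0.0]
ft_force: [-0.7, 0.2, 0.6]
width: 0.0398
grip_force: 0.0
time: 20.62
ee_pos: [0.558, 0.0206, 0.3467]
eef_rot: [0.904, 0.427, 0.0, -0.0]
ft_force: [0.3, 0.4, -0.0]
width: 0.0866
grip_force: 0.0
time: 21.37
ee_pos: [0.5582, 0.0207, 0.3467]
eef_rot: [0.99, 0.139, 0.0, -0.0]
ft_force: [-1.0, -0.0, 0.2]
width: 0.0872
grip_force: 0.0
t 21.37 p [558.2  20.7 346.7] yaw_y -74.0 z [ 0.  0. -1.] q [-0.59  0.15  0.55  1.39 -0.08  1.62 -1.34] F [-1.  -0.   0.2] w 87.2 g 0.0
wrist 184 [559.3  19.9] [ 9.6 78.8] 16.2 z 0.1386 0.1408 px 314.0 174.0
```

```bash
python3 -m crank '{"steps":[[[0.04,-0.02,-0.95],[0,0,0]],[[0,0,-0.95],[0,0,0]],[[0,0,-0.95],[0,0,0]],[[0,0,-0.95],[0,0,0]],[[0,0,-0.95],[0,0,0]],[[0,0,-0.95],[0,0,0]],[[0,0,-0.95],[0,0,0]],[[0,0,-0.95],[0,0,0]],[[0,0,-0.9],[0,0,0]],[[0,0,0],[0,0,0]]]}'
python3 -m crank '{"steps":[[[0,0,0],[0,0,0]],[[0,0,0],[0,0,0]],[[0,0,0],[0,0,0]]]}'
python3 b.py b2
```

```text
time: 22.35
ee_pos: [0.5568, 0.0202, 0.1298]
eef_rot: [0.99, 0.139, -0.003, 0.0]
ft_force: [-1.5, -0.5, -0.2]
width: 0.0872
grip_force: 0.0
time: 22.6
ee_pos: [0.5605, 0.0203, 0.1357]
eef_rot: [0.99, 0.138, 0.001, -0.0]
ft_force: [-0.0, -0.1, -0.6]
width: 0.0871
grip_force: 0.0
t 22.6 p [560.5  20.3 135.7] yaw_y -74.1 z [ 0.003  0.    -1.   ] q [-0.57  0.24  0.53  1.74 -0.13  1.19 -1.3 ] F [-0.  -0.1 -0.6] w 87.1 g 0.0
wrist 2691 [559.4  19.4] [10.6 79.8] 15.9 z 0.139 0.1414 px 316.0 233.0
```

View pics/b2wrist.png

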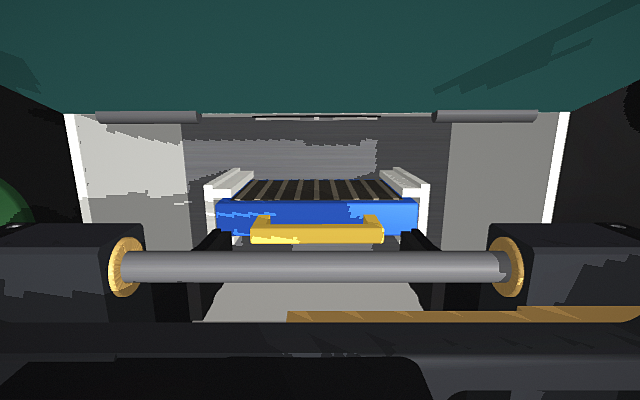

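The view shows the yellow bar centred at (316,233) between the open fingers at about columns 215 and 415. Alignment is within 1 mm, so I'll lower slowly.

```bash
python3 -m crank '{"steps":[[[0,-0.02,-0.3],[0,0,0]],[[0,0,-0.3],[0,0,0]],[[0,0,-0.2],[0,0,0]],[[0,0,0],[0,0,0]],[[0,0,0],[0,0,0]]]}'
python3 -m crank '{"steps":[[[0,0,-0.2],[0,0,0]],[[0,0,-0.2],[0,0,0]],[[0,0,-0.2],[0,0,0]],[[0,0,-0.15],[0,0,0]],[[0,0,0],[0,0,0]],[[0,0,0],[0,0,0]]]}'
python3 -m crank '{"steps":[[[0,0,0],[0,0,0]],[[0,0,0],[0,0,0]],[[0,0,0],[0,0,0]],[[0,0,0],[0,0,0]],[[0,0,0],[0,0,0]]]}' 60 25
python3 -c "from h import *; pose()"
```

```text
time: 23.17
ee_pos: [0.5591, 0.0197, 0.1133]
eef_rot: [0.99, 0.138, -0.001, 0.0]
ft_force: [0.2, 0.1, -0.5]
width: 0.0872
grip_force: 0.0
time: 23.67
ee_pos: [0.5593, 0.0197, 0.0949]
eef_rot: [0.99, 0.138, -0.0, 0.0]
ft_force: [-0.0, 0.8, -0.1]
width: 0.0868
grip_force: 0.0
time: 24.08
ee_pos: [0.5596, 0.0197, 0.0954]
eef_rot: [0.99, 0.138, 0.0, 0.0]
ft_force: [-0.2, -1.1, -0.1]
width: 0.0794
grip_force: 25.0
t 24.08 p [559.6  19.7  95.4] yaw_y -74.2 z [ 0.001 -0.    -1.   ] q [-0.56  0.28  0.52  1.78 -0.16  1.11 -1.28] F [-0.2 -1.1 -0.1] w 79.4 g 25.0
```

```bash
python3 -m crank '{"steps":[[[0,0,0],[0,0,0]],[[0,0,0.2],[0,0,0]],[[0,0,0.4],[0,0,0]],[[0,0,0.5],[0,0,0]],[[0,0,0.5],[0,0,0]],[[0,0,0.5],[0,0,0]],[[0,0,0.5],[0,0,0]],[[0,0,0.5],[0,0,0]]]}' 60 40
python3 -m crank '{"steps":[[[0,0,0.6],[0,0,0]],[[0,0,0.6],[0,0,0]],[[0,0,0.6],[0,0,0]],[[0,0,0.6],[0,0,0]],[[0,0,0.6],[0,0,0]],[[0,0,0.6],[0,0,0]],[[0,0,0.6],[0,0,0]],[[0,0,0.6],[0,0,0]],[[0,0,0.2],[0,0,0]],[[0,0,0],[0,0,0]]]}'
python3 - <<'E'
from h import *
pose(); c=shot('scene','s4.png'); p=cloud(c); hsv=cv2.cvtColor(c['pixels'],cv2.COLOR_BGR2HSV)
m=(cv2.inRange(hsv,(105,120,60),(125,255,255))>0)&(np.hypot(p[...,0]-.56,p[...,1]-.02)<.12)&(p[...,2]>.05)
q=p[m]; print(m.sum(),(q.min(0)*1000).round(),(q.max(0)*1000).round())
E
```

```text
time: 24.75
ee_pos: [0.5596, 0.0198, 0.1744]
eef_rot: [0.99, 0.138, 0.0, -0.0]
ft_force: [0.5, 0.1, -2.7]
width: 0.0792
grip_force: 40.0
time: 25.58
ee_pos: [0.56, 0.0197, 0.2995]
eef_rot: [0.99, 0.138, 0.001, -0.0]
ft_force: [0.2, 0.2, -2.9]
width: 0.0792
grip_force: 40.0
t 25.58 p [560.   19.7 299.5] yaw_y -74.2 z [ 0.003  0.001 -1.   ] q [-0.59  0.15  0.55  1.49 -0.08  1.52 -1.34] F [ 0.2  0.2 -2.9] w 79.2 g 40.0
594 [532. -47. 217.] [594.  92. 328.]
```

View pics/s4.png

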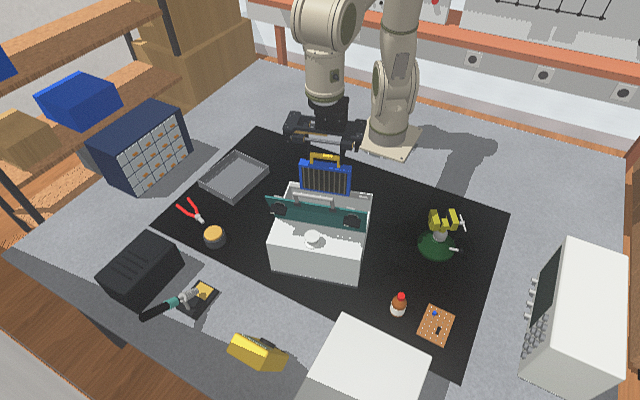

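The cassette is out and upright at (325,180), and the flap is still open. Carrying it to the tray.

```bash
python3 -m crank '{"steps":[[[-0.05,-0.2,0],[0,0,0]],[[-0.08,-0.5,0],[0,0,0]],[[-0.15,-0.8,0],[0,0,0]],[[-0.15,-0.8,0],[0,0,0]],[[-0.15,-0.8,0],[0,0,0]],[[-0.15,-0.8,0],[0,0,0]],[[-0.15,-0.8,0],[0,0,0]],[[-0.15,-0.8,0],[0,0,0]],[[-0.15,-0.8,0],[0,0,0]],[[-0.15,-0.8,0],[0,0,0]]]}'
python3 -m crank '{"steps":[[[-0.15,-0.8,0],[0,0,0]],[[-0.15,-0.8,0],[0,0,0]],[[-0.15,-0.8,0],[0,0,0]],[[-0.15,-0.8,0],[0,0,0]],[[-0.15,-0.8,0],[0,0,0]],[[-0.15,-0.8,0],[0,0,0]],[[-0.15,-0.8,0],[0,0,0]],[[-0.15,-0.8,0],[0,0,0]],[[-0.15,-0.8,0],[0,0,0]],[[-0.1,-0.8,0],[0,0,0]]]}'
python3 -m crank '{"steps":[[[0,-0.7,0],[0,0,0]],[[0,-0.5,0],[0,0,0]],[[0,-0.2,-0.3],[0,0,0]],[[0,0,-0.6],[0,0,0]],[[0,0,-0.8],[0,0,0]],[[0,0,-0.8],[0,0,0]],[[0,0,-0.7],[0,0,0]],[[0,0,-0.5],[0,0,0]],[[0,0,-0.2],[0,0,0]],[[0,0,0],[0,0,0]]]}'
python3 -c "from h import *; pose()"
```

```text
time: 26.47
ee_pos: [0.5249, -0.1599, 0.2971]
eef_rot: [0.991, 0.137, -0.001, -0.0]
ft_force: [-0.2, -0.1, -2.0]
width: 0.0795
grip_force: 40.0
time: 27.3
ee_pos: [0.4882, -0.3597, 0.2971]
eef_rot: [0.991, 0.137, -0.0, -0.0]
ft_force: [-0.5, 0.2, -2.0]
width: 0.0795
grip_force: 40.0
time: 28.13
ee_pos: [0.4893, -0.3922, 0.1989]
eef_rot: [0.99, 0.138, -0.001, -0.001]
ft_force: [0.5, 0.3, -2.6]
width: 0.0793
grip_force: 40.0
t 28.13 p [ 489.3 -392.2  198.9] yaw_y -74.2 z [-0.002  0.001 -1.   ] q [ 0.02  0.41  0.78  1.48 -0.29  1.37 -0.48] F [ 0.5  0.3 -2.6] w 79.3 g 40.0
```

```bash
python3 -m crank '{"steps":[[[0,-0.2,0.1],[0,0,0]],[[0,0,0],[0,0,0]],[[0,0,0],[0,0,0]],[[0,0,0],[0,0,0]],[[0,0,0],[0,0,0]],[[0,0,0],[0,0,0]],[[0,0,0],[0,0,0]],[[0,0,0],[0,0,0]],[[0,0,0],[0,0,0]],[[0,0,0],[0,0,0]]]}'
python3 - <<'E'
from h import *
pose(); c=shot('scene','s5.png'); p=cloud(c); hsv=cv2.cvtColor(c['pixels'],cv2.COLOR_BGR2HSV)
m=(cv2.inRange(hsv,(105,120,60),(125,255,255))>0)&(np.hypot(p[...,0]-.489,p[...,1]+.397)<.1)&(p[...,2]>.05)
q=p[m]; print(m.sum(),(q.min(0)*1000).round(),(q.max(0)*1000).round())
x,y,z=p[...,0],p[...,1],p[...,2]
q=p[(x>.35)&(x<.63)&(y<-.28)&(y>-.52)&(z>.028)&(z<.04)]
print(np.round(cv2.boxPoints(cv2.minAreaRect((q[:,:2]*1000).astype(np.float32)))).tolist(),q[:,:2].min(0),q[:,:2].max(0))
t=(cv2.inRange(hsv,(80,80,40),(100,255,255))>0)&(abs(y-.04)<.15)&(x>.55)&(z>.15)
d=p[t]-np.array([.6267,.0396,.1505]); xu=d[:,0]*.9613+d[:,1]*.2756
print('flap',np.polyfit(d[:,2],xu,1), np.pi/2+np.arctan(np.polyfit(d[:,2],xu,1)[0]))
E
```

```text
time: 28.97
ee_pos: [0.49, -0.3977, 0.2027]
eef_rot: [0.99, 0.138, 0.0, 0.0]
ft_force: [-0.2, 0.3, -1.6]
width: 0.0794
grip_force: 40.0
t 28.97 p [ 490.  -397.7  202.7] yaw_y -74.2 z [ 0. -0. -1.] q [ 0.03  0.41  0.78  1.47 -0.29  1.38 -0.47] F [-0.2  0.3 -1.6] w 79.4 g 40.0
409 [ 461. -463.  120.] [ 523. -321.  233.]
[[381.0, -474.0], [582.0, -494.0], [599.0, -319.0], [398.0, -300.0]] [ 0.38904066 -0.48945624] [ 0.59602836 -0.3025233 ]
flap [0.31918251 0.00909497] 1.8797575414873027
```

View pics/s5.png

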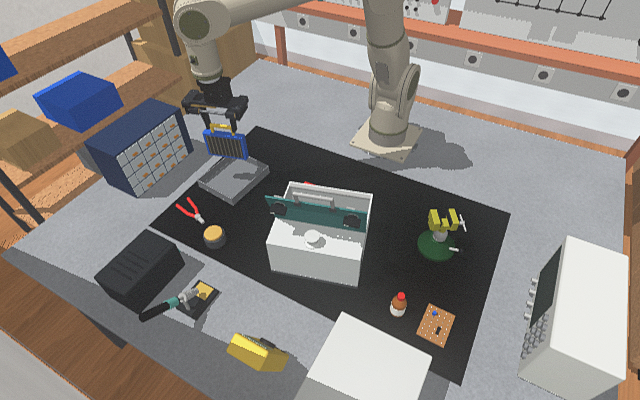

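The cassette hangs upright at (225,145) over the tray at (234,176). Its lower edge is about 0.12 m up, the flap is at 1.88 rad and the tray hasn't moved. Handing in.

```bash
python3 -c "from bench import ticket; print(ticket.close_job())"
```

```text
the job is handed in; nothing more can be done
None
```

I handed the job in at about 29 s, with no verdict returned: both knobs turned to their open stops, flap resting open at about 1.88 rad, and the cassette gripped upright over the middle of the tray with its lower edge about 12 cm above the bench.

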